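# Lift the gold drill plate off its locating pins

## Task

Take the gold drill plate off its blue fixture: lift it by its handle straight up along the two locating pins, keeping it level so that it does not cock or jam, and lay it flat in the middle of the green mat, setting it down rather than dropping it. Leave the grey plate seated on its own fixture.

Things in the scene. Friction and masses are not known exactly. Their poses are not given: they have to be found in the camera images.
- gold_grip (a point): Centre of the black handle bar on the gold plate (90 x 140 x 8 mm along its x, y, z; about 0.4 kg), 44 mm above the plate's underside. The bar is 16 mm wide (x), 64 mm long (y), 20 mm high, on two legs over the plate's middle, 26 mm clear below it: pinch it from above across the 16 mm. z is up when the plate lies flat. Starts fully home on its fixture, this point 84 mm above the table.
- gold_fixture: Fixed blue block under the gold plate, 120 x 160 x 40 mm (x, y, z), origin at the middle of its underside, on the table, axes as the plate's. Two upright steel pins, 10 mm diameter, at 52 mm either side of the middle along y, stand 32 mm above its top (tips 72 mm above the table), in 14 mm through holes of the plate: the plate is free once its underside is above the tips.
- grey_grip (a point): The same point on a grey plate of the same shape and size, seated on a second, identical blue fixture: to be left there. Its handle's top is 94 mm above the table.
- mat_top (a point): Middle of the upper face of the fixed dark green mat, 200 x 180 mm (x by y), 6 mm thick, on the table; z up. With the gold plate flat on the mat, its handle centre is 44 mm above this point.
Mind the look-alikes: they are no part of the job. Of the things that look like the part that bears gold_grip, the middle-sized one is meant.

How it is judged:
By the outcome, as a careful person would: the job done as asked, in the order asked, and still so for the second after the job is handed in, with the robot touching nothing.
It also fails if it takes over 46 s, if anything falls off the work surface, if the arm or the gripper's body presses on something with over 40 N, if the wrist force passes 120 N, or if a joint passes its speed limit or range.

## Robot

A 6-joint arm with a two-finger parallel gripper is mounted at the origin on the work surface. World frame = base frame: x ahead of the robot, y to its left, z up, the work surface at z = 0. Lengths are in m, angles in rad, forces in N, time in s.
With the tool pointing down it reaches from about 0.375 to 0.9 m from the base axis. Payload 3.1 kg.
Tool frame: the origin (TCP) lies between the finger pads; the fingertips stand 17 mm ahead of it and the grasp point (between the pads) lies 2 mm behind it (tip_reach is the distance from the TCP to the fingertips, in m); z points along the fingers, y is the line along which they close (so a half turn about z gives the same grasp; the last joint's range is limited). The gripper opens to 85 mm and grips with 20 to 120 N. Pads are 22 mm wide; open, the fingers measure 114 mm over their backs; the gripper's body (76 mm by 85 mm) begins 54 mm behind the grasp point. The pads swing forward as they close: fully open they stand 13 mm farther back than shut.
Start: joints at [-1.331, 0.527, 1.433, -0, 1.181, -0.178], TCP at [0.254, -0.571, 0.248] pointing down, gripper open.
Joint ranges: [-3.08, 3.08], [-0.75, 2.2], [0.22, 2.44], [-1.43, 4.57], [0, 2.65], [-2.85, 2.85]. Speed limits (rad/s): [2.79, 2.79, 3.14, 3.14, 3.14, 3.14].

## Interface

Orientations are given as a rotation vector (axis times angle).
In Python, from bench import * gives the robot as it stands. Calls block until the motion is done:
- reach(position, orientation): joint-space move of the TCP to a pose.
- movel(position, max_speed=0.15, attitude=None): straight line of the TCP; attitude=None keeps the orientation; max_speed is the mean speed in m/s.
- set_joints(angles): joint-space move.
- grip(opening): opening from 0.0 (shut) to 1.0 (fully open); the grip force is fixed at half the most; returns when the fingers have stopped.
- dwell(seconds).
- ik(position, orientation): joint angles nearest the present ones, or None.
- get_obs(): the state.
- snapshot(name): name is "side" or "top"; returns a dict with "color" (400x640x3 uint8, red, green, blue), "mtx" (3x3 intrinsics, pixels), "rvec" (rotation vector, rad) and "tvec" (3), from world to camera coordinates, as OpenCV has them. Camera axes: x right, y down, z forward; pixel columns grow to the right and rows downward; lengths in m; the calibration is good to about 2 mm. A picture is of the moment at which its call begins. There is no depth.
A pose or a line that the arm cannot do raises IKError and nothing moves.
- close_job(): hands the job in; it is judged then, once.
Trained networks look in a picture, given as the dict that the camera call returned (one of the last four; its "shot" number tells which), for a name from the list of things; names that differ only in an ending like _2 or _b are one class to them, and where a whole thing is asked for, a point or a joint stands for the part that bears it (a point fixed in the world has none). Each returns a list of dicts, best first, with "conf" (0 to 1); they miss things now and then, are a little off and sometimes report something else, mostly with a low value. They report only what shows in the picture. A call takes as long as a camera call. They do not tell look-alikes from the thing itself.
- outline_of(target, picture): "pixels" (400x640 bool, what is visible of it) and "location" ([column, row] in pixels, amid what is visible of it).
The state is a dict: "t": time; "qpos": joint angles; "qvel": joint speeds; "joint_torque": joint torques, N m; "tcp_pos": TCP position; "ee_rot": TCP orientation; "ft_force": force on the tool from outside, world axes, zero at the start; "moment": the same for the moment, N m; "grip_width": opening from 0.0 (shut) to 1.0 (fully open); "gripper_force": force on a finger pad.
Only numpy, scipy, OpenCV 4.12 (cv2) and the standard library are available. Lean on these libraries where they do the work, as an engineer would, in place of code of your own. Each camera call takes 0.05 s, during which the arm holds its last target. There are 200 camera calls.

## Working session

There is one attempt and no reset: what is moved stays moved. The work goes in short steps, each a Python script; the robot and the scene stay as the last script left them, time stands still between calls to the robot, and variables do not carry over. Pictures are saved under pics/ and viewed, at most 10 in all, crops included, and the job is handed in when it is done.

```bash
mkdir -p pics
cat > h.py <<'E'
from bench import *
import numpy as np, cv2
def save(p,n): cv2.imwrite(f'pics/{n}.png',p["color"][:,:,::-1])
def ray(p,px):
    R=cv2.Rodrigues(np.array(p["rvec"],float))[0];t=np.array(p["tvec"],float).ravel()
    u=cv2.undistortPoints(np.array([[px]],float),np.array(p["mtx"],float),None)[0,0]
    return -R.T@t, R.T@np.array([u[0],u[1],1.])
def atz(p,px,z):
    c,d=ray(p,px); return c+d*(z-c[2])/d[2]
def proj(p,X): return cv2.projectPoints(np.array(X,float).reshape(-1,3),np.array(p["rvec"],float),np.array(p["tvec"],float),np.array(p["mtx"],float),None)[0].reshape(-1,2)
E
python3 - <<'E'
from h import *
a=snapshot("top");b=snapshot("side");save(a,'top');save(b,'side')
for n,p in(("top",a),("side",b)):
  for t in("gold_grip","gold_fixture","grey_grip","mat_top"):
    for r in outline_of(t,p):
      m=r["pixels"].astype(np.uint8); print(n,t,round(r["conf"],2),np.round(r["location"]),m.sum(),np.round(cv2.minAreaRect(cv2.findNonZero(m))[2],1) if m.sum() else'', np.round(cv2.minAreaRect(cv2.findNonZero(m))[1],0))
print(np.round(ray(a,(320,200)),3),np.round(ray(b,(320,200)),3),get_obs()["t"])
E
```

```text
top gold_grip 0.86 [392. 251.] 1568 67.2 [25. 80.]
top gold_grip 0.79 [312. 187.] 1931 63.4 [36. 55.]
top gold_grip 0.75 [268. 264.] 1080 17.7 [27. 41.]
top gold_fixture 0.7 [318. 204.] 947 61.8 [47. 63.]
top grey_grip 0.77 [212. 184.] 2002 79.0 [36. 58.]
top mat_top 0.59 [406. 162.] 4907 90.0 [74. 68.]
side gold_grip 0.97 [324. 274.] 1632 51.3 [54. 35.]
side gold_grip 0.87 [424. 214.] 1310 13.4 [62. 23.]
side gold_grip 0.77 [302. 187.] 1717 21.3 [41. 52.]
side gold_fixture 0.75 [310. 212.] 1225 9.5 [59. 53.]
side grey_grip 0.62 [204. 251.] 2866 45.0 [42. 83.]
[[ 0.275  0.019  1.063]
 [ 0.187 -0.024 -0.982]] [[ 0.004  0.539  0.647]
 [ 0.482 -0.568 -0.667]] 0.5
```

View pics/top.png

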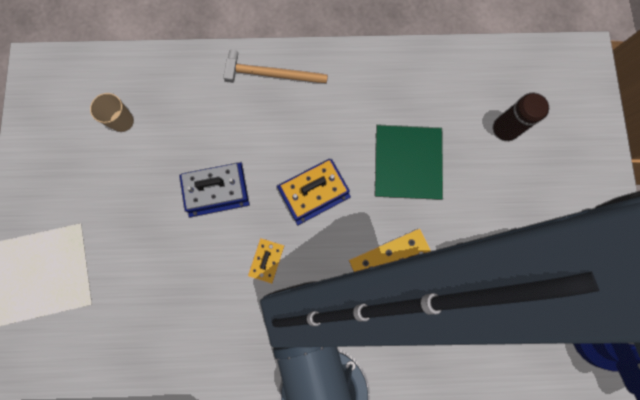

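View pics/side.png

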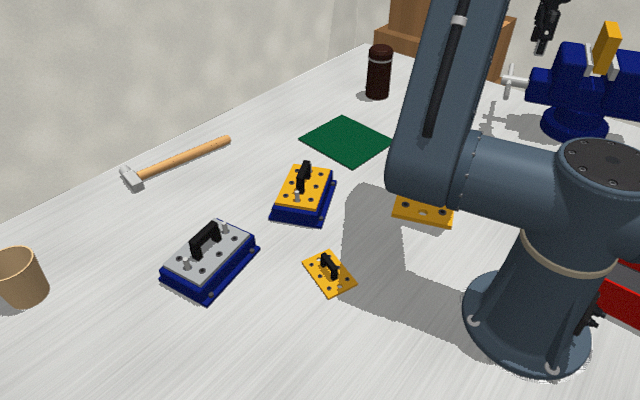

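The top view shows three gold look-alikes: a plate on a blue fixture at (313,188), a small loose plate at (267,262), and a large loose plate at (392,251) under the arm. The grey plate is at (213,187) and the mat at (408,162). I choose the middle-sized one on the fixture, at (313,188), and check it next in a crop.

```bash
cat > loc.py <<'E'
from h import *
def plate(p,zt,zh,c,rad=45):
    im=p["color"].astype(int);r,g,b=im[...,0],im[...,1],im[...,2]
    yy,xx=np.mgrid[:400,:640];near=np.hypot(xx-c[0],yy-c[1])<rad
    gold=((r-b>60)&near).astype(np.uint8)
    n,l,s,_=cv2.connectedComponentsWithStats(gold);k=1+np.argmax(s[1:,4])
    hull=cv2.convexHull(cv2.findNonZero((l==k).astype(np.uint8)))
    m=np.zeros((400,640),np.uint8);cv2.fillConvexPoly(m,hull,1)
    W=np.array([atz(p,q[0],zt)[:2] for q in hull],np.float32)
    box=cv2.minAreaRect(W*1000)
    blk=((im.max(2)<60)&(m>0)).astype(np.uint8)
    n,l,s,cc=cv2.connectedComponentsWithStats(blk);k=1+np.argmax(s[1:,4])
    B=np.array([atz(p,q[0],zh)[:2] for q in cv2.findNonZero((l==k).astype(np.uint8))],np.float32)
    return box,cv2.minAreaRect(B*1000),B.mean(0)
E
python3 - <<'E'
from loc import *
a=snapshot("top");b=snapshot("side")
print(plate(a,.048,.09,(313,188)))
print(plate(b,.048,.09,(305,187)))
for p,c in((a,(406,162)),(b,(348,141))):
    im=p["color"].astype(int);m=((im[...,1]-im[...,0]>30)&(im[...,1]-im[...,2]>10)).astype(np.uint8)
    n,l,s,cc=cv2.connectedComponentsWithStats(m);k=1+np.argmax(s[1:,4])
    W=np.array([atz(p,q[0],.006)[:2] for q in cv2.findNonZero((l==k).astype(np.uint8))],np.float32)
    print("mat",cv2.minAreaRect(W*1000),s[k])
for t,c in(("a",(313,188)),("g",(213,187)),):print(t,atz(a,c,.06))
A=cv2.resize(a["color"][110:290,160:460],None,fx=2.6,fy=2.6,interpolation=cv2.INTER_CUBIC)
cv2.imwrite('pics/crop.png',A[:,:,::-1])
E
```

```text
(((499.0857849121094, 10.851577758789062), (90.8597412109375, 139.77703857421875), 26.734222412109375), ((495.1449279785156, 11.0745849609375), (17.18280792236328, 60.18022918701172), 26.755369186401367), array([0.49643436, 0.01173698], dtype=float32))
(((496.777099609375, 15.00482177734375), (91.74992370605469, 146.86737060546875), 26.728187561035156), ((478.8172607421875, 33.46953582763672), (29.882863998413086, 96.98919677734375), 42.751373291015625), array([0.48236442, 0.03217934], dtype=float32))
mat ((574.2581176757812, -245.98690795898438), (176.13168334960938, 194.44137573242188), 85.8666763305664) [ 376  126   67   73 4629]
mat ((573.2006225585938, -243.447265625), (179.97984313964844, 199.06280517578125), 85.80248260498047) [ 298  115   94   55 2707]
a [0.49619455 0.01144076 0.06      ]
g [0.5053372  0.25939195 0.06      ]
```

View pics/crop.png

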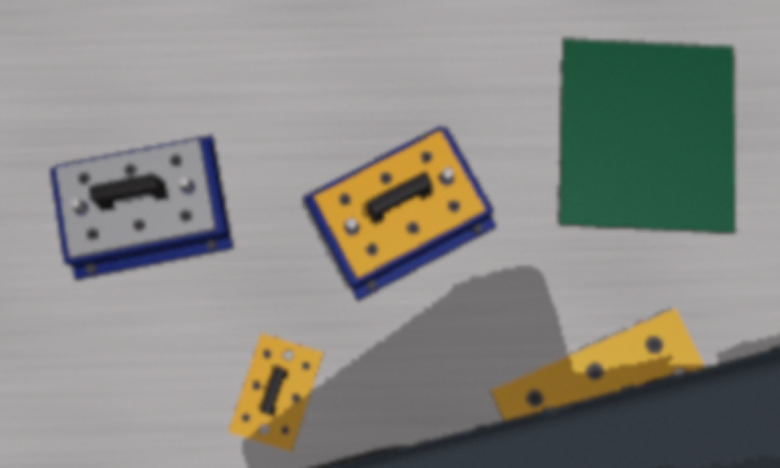

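The plate on the fixture measures 91 x 140 mm, so the middle-sized one is confirmed. I'll move above it now.

```bash
cat >> h.py <<'E'
from scipy.spatial.transform import Rotation as Ro
def rot(a,flip=0):
    a=a+np.pi*flip; y=np.array([np.cos(a),np.sin(a),0]);z=np.array([0,0,-1.])
    return Ro.from_matrix(np.c_[np.cross(y,z),y,z]).as_rotvec()
E
python3 - <<'E'
from h import *
a1=np.radians(26.73);a2=np.radians(-4.1)
best=[]
for f in(0,1):
    q=ik([.497,.0125,.16],rot(a1,f));q2=ik([.5737,-.2447,.16],rot(a2,f))
    print(f,np.round(q,2) if q is not None else q,np.round(q2,2) if q2 is not None else q2)
    if q is not None and q2 is not None: best.append((abs(q[5])+abs(q2[5]),f))
f=min(best)[1];print("flip",f)
reach([.497,.0125,.2],rot(a1,f)); grip(1.0)
o=get_obs();print(o["t"],np.round(o["tcp_pos"],4),np.round(o["ft_force"],1))
movel([.497,.0125,.13],.1)
p=snapshot("side");save(p,'above');q=snapshot("top");
cv2.imwrite('pics/above2.png',cv2.resize(np.hstack([p["color"][100:260,220:400],q["color"][110:270,220:400]]),None,fx=2.2,fy=2.2)[:,:,::-1])
print(np.round(proj(p,[[.497,.0125,.094],[.497,.0125,.113]])),get_obs()["t"])
E
```

```text
0 [-0.2   0.49  1.84 -0.    0.81 -0.67] [-0.58  0.63  1.51 -0.    1.   -0.51]
1 [-0.2   0.49  1.84  0.    0.81  2.48] [-0.58  0.63  1.51 -0.    1.    2.63]
flip 0
3.0833 [0.4972 0.0119 0.2   ] [-0.2  0.7  0.1]
[[303. 168.]
 [303. 161.]] 4.0333
```

View pics/above2.png

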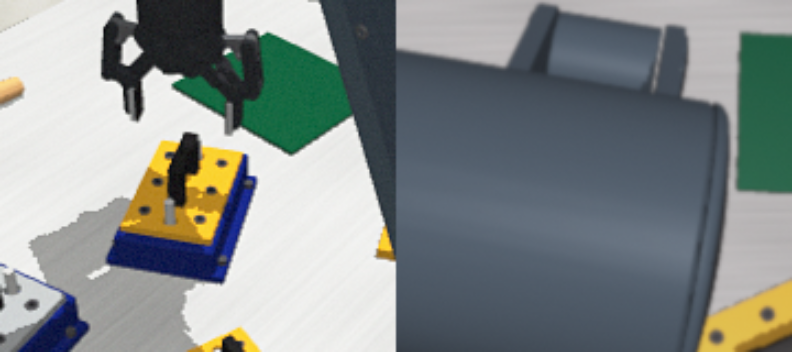

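The side view shows the open fingers straddling the handle bar: fingertips at crop (135,115) and (230,130), handle at (187,145). They're well aligned, so I'll descend and grip.

Run:
```python
from h import *
def s(n):
    o=get_obs();print(n,round(o["t"],2),np.round(o["tcp_pos"],4),"F",np.round(o["ft_force"],1),"M",np.round(o["moment"],2),round(o["grip_width"],3),np.round(o["gripper_force"],1))
movel([.497,.0125,.081],.08);s("down")
grip(0.0);s("grip");dwell(.2);s("grip2")
p=get_obs()["tcp_pos"]
movel([p[0],p[1],p[2]+.008],.04);s("up8")
```

```text
down 4.79 [0.4972 0.0125 0.0811] F [-0.2 -0.1  0.3] M [ 0.01 -0.06  0.01] 1.0 0.0
grip 5.43 [0.4978 0.0126 0.0815] F [1.5 1.9 4.5] M [ 0.2  -0.12 -0.01] 0.172 59.7
grip2 5.63 [0.4978 0.0125 0.0815] F [1.2 2.4 4.8] M [ 0.31 -0.23 -0.03] 0.176 59.8
up8 6.0 [0.4969 0.0126 0.0891] F [ 0.1  0.3 -6. ] M [-0.01 -0.01 -0.04] 0.172 59.2
```

Run:
```python
from h import *
def s(n):
    o=get_obs();print(n,round(o["t"],2),np.round(o["tcp_pos"],4),"F",np.round(o["ft_force"],1),"M",np.round(o["moment"],2),round(o["grip_width"],3),np.round(o["gripper_force"],1))
    return np.abs(o["ft_force"]).max()
x,y=.4972,.0125
for z in(.1,.115,.13):
    movel([x,y,z],.04)
    if s(z)>15: raise SystemExit("jam?")
movel([x,y,.17],.1);s("free")
p=snapshot("side");save(p,'lift')
```

```text
0.1 6.42 [0.497  0.0125 0.1003] F [-0.5  0.9 -5.6] M [-0.04 -0.01 -0.03] 0.174 59.2
0.115 6.94 [0.4972 0.0125 0.1153] F [ 0.7 -0.  -5.7] M [-0.03 -0.02  0.02] 0.175 59.3
0.13 7.47 [0.4973 0.0125 0.1303] F [ 0.1  1.2 -5.8] M [-0.    0.02 -0.01] 0.175 59.3
free 8.02 [0.4969 0.0126 0.1699] F [-0.1 -0.1 -5.4] M [0.04 0.05 0.06] 0.179 59.3
```

View pics/lift.png

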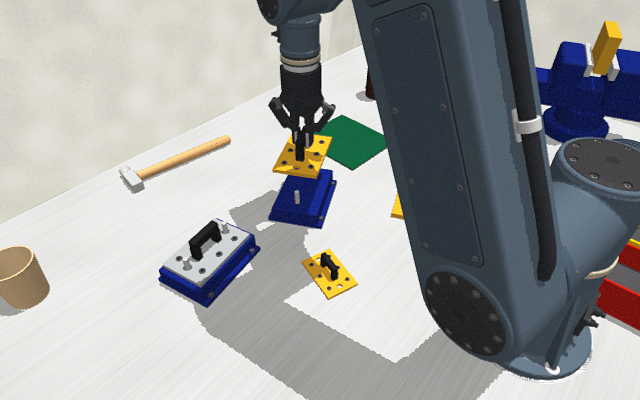

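The plate hangs level at (302,155), clear of the pins, and the grey plate is still seated at (210,258). Next I carry it to the mat and lower it with a force check.

Run:
```python
from h import *
def s(n):
    o=get_obs();print(n,round(o["t"],2),np.round(o["tcp_pos"],4),"F",np.round(o["ft_force"],1),"M",np.round(o["moment"],2),round(o["grip_width"],3))
    return o["ft_force"][2]
x,y=.5735,-.2447;R=rot(np.radians(-4.1))
movel([x,y,.17],.12,R);f0=s("over")
p=snapshot("side")
movel([x,y,.07],.08);s("low")
movel([x,y,.052],.03);dwell(.2);f0=s("near")
z=.052
while z>.043:
    z-=.001; movel([x,y,z],.02); dwell(.05)
    f=get_obs()["ft_force"][2]
    if f-f0>5: break
s("touch")
p=snapshot("side");save(p,'mat')
```

```text
over 10.45 [ 0.5733 -0.2441  0.17  ] F [-0.3  0.3 -5.1] M [ 0.05 -0.03 -0.01] 0.177
low 11.9 [ 0.5739 -0.245   0.0707] F [ 0.2 -0.4 -6.8] M [0.04 0.02 0.03] 0.174
near 12.85 [ 0.5737 -0.2448  0.0523] F [ 0.2  0.3 -4.9] M [-0.03 -0.02 -0.  ] 0.176
touch 14.65 [ 0.5736 -0.2448  0.0475] F [-3.3  2.   6.7] M [ 0.19  0.4  -0.01] 0.176
```

View pics/mat.png

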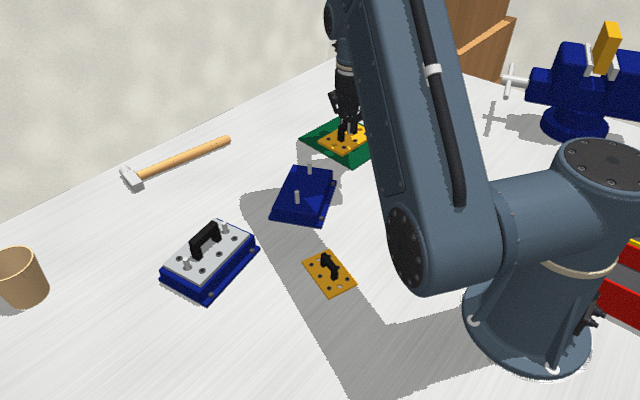

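The plate rests on the mat at (345,140), with contact at the predicted height. I'll release, back off and check.

Run:
```python
from loc import *
grip(0.6);p=get_obs()["tcp_pos"]
movel([.5736,-.2448,.1],.06);movel([.5736,-.2448,.22],.12)
reach([.35,-.5,.25],rot(-.5))
o=get_obs();print(o["t"],np.round(o["ft_force"],1))
a=snapshot("top");b=snapshot("side")
print(plate(a,.014,.06,proj(a,[.5736,-.2448,.014])[0]));print(plate(b,.014,.06,proj(b,[.5736,-.2448,.014])[0])[0])
cv2.imwrite('pics/end.png',cv2.resize(np.hstack([a["color"][80:280,160:460],b["color"][80:280,150:450]]),None,fx=1.3,fy=1.3)[:,:,::-1])
```

```text
18.625 [-0.2  0.1  0.3]
(((573.7212524414062, -246.80880737304688), (143.15521240234375, 92.61750793457031), 85.8431396484375), ((568.95458984375, -239.97781372070312), (63.374515533447266, 22.48614501953125), 85.56175231933594), array([ 0.56865984, -0.24102868], dtype=float32))
((571.1181030273438, -242.25018310546875), (148.16690063476562, 98.03218078613281), 85.87361907958984)
```

View pics/end.png

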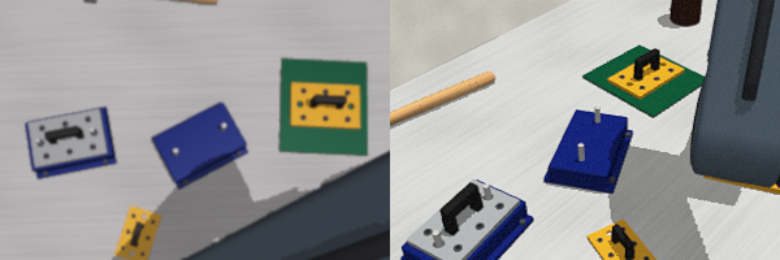

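The plate lies flat and centred on the mat at (326,105). The blue fixture at (200,145) is empty, and the grey plate at (68,138) is still seated.

```bash
python3 -c "
from bench import *
print(close_job())"
```

```text
the job is handed in; nothing more can be done
None
```

The gold plate came straight up off its pins without jamming and now lies flat, within about 3 mm of the mat's centre; the grey plate is still seated, and I handed the job in at about 19 s.

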